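# Open the trimmer arm and push the cork tile up to the gauge

## Task

Get the bench trimmer ready for a cut: push its counterweighted arm, the one with a cross bar at its free end, up past the balance point, until it stands open by itself against its stop. Then push the cork tile along the bed, under the open arm, until its edge lies flush against the gauge bar. Only push: do not take the cross bar between the fingers, do not lift the tile off the bed, and leave the other things where they stand.

Things in the scene. Friction and masses are not known exactly. Their poses are not given: they have to be found in the camera images.
- trimmer: Bench trimmer, fixed, lying crosswise: bar end right, hinge end left. Grey bed 22 mm high; two grey hinge cheeks 105 mm high. Origin on the table; x runs from bar end to hinge end (about the robot's left), y about back towards the robot, z up. Bed: x -100 to 120, y -170 to 200 mm. The arm and cut line lie at y = -50 mm; the tile starts nearer the robot (+y), the gauge bar is beyond (-y)
- trimmer_arm (a joint): Angle of the trimmer arm in rad: 0 shut, lying level along the bed; grows as the bar end rises and swings over towards the hinge end (+x of the trimmer); stop at 1.70. Below about 0.9 it falls shut, beyond about 0.9 it falls open on to the stop by itself, slowed by a damper (allow 3 s). It takes 1 to 3 N at the bar to raise. The hinge axis is parallel to the trimmer's y
- hinge_mid (a point): Point on the hinge axis, in the plane of the arm, 90 mm above the table; trimmer frame (140, -50, 90) mm
- bar_mid (a point): Centre of the black cross bar at the free end of the arm: a rod 22 mm in diameter and 100 mm long, parallel to the trimmer's y, 300 mm from the hinge and sticking out 60 mm beyond the bed's right-hand edge. Shut, its axis is 84 mm above the table with free space of 73 mm beneath; its frame turns with the arm, y along the rod
- gauge: Gauge bar, fixed on the bed: aluminium bar 170 mm long (its x, parallel to the trimmer's x), 12 mm wide (its y), 14 mm high, with two screw heads on top. Origin at the centre of its underside; the face for the tile is at its y = +6 mm
- tile_mid (a point): Centre of the loose cork tile, 120 mm (its x) x 110 mm (its y) x 10 mm thick, about 70 g, lying flat on the bed, so its centre is 27 mm above the table. Its axes start within 0.2 rad of the trimmer's
- spool: Bystander: wooden thread spool 34 mm wide, 49 mm tall, upright on the bed left of the tile, near the hinge end; origin at its foot
- weight: Bystander: steel pattern weight with a knob, 52 mm wide, 48 mm tall, on the table to the left of the trimmer; origin at its foot
- mug: Bystander: blue mug 82 mm wide, 95 mm tall, on the table to the left; origin at its foot
- jar: Bystander: jar 64 mm wide, 85 mm tall, on the table to the right of the bed, near the robot; origin at its foot
- tape: Bystander: tape ring 90 mm wide, 24 mm tall, on the table to the right; origin at its foot
- scissors: Bystander: scissors 180 mm long lying on the table to the left; origin at the middle
There are look-alikes about, which are no part of the job. Of the things shaped like the part that bears tile_mid, the cork one is meant.

How it is judged:
By the outcome, as a careful person would: the job done as asked, in the order asked, and still so for the second after the job is handed in, with the robot touching nothing.
It also fails if it takes over 61 s, if anything falls off the work surface, if the arm or the gripper's body presses on something with over 40 N, if the wrist force passes 120 N, or if a joint passes its speed limit or range.

## Robot

A 6-joint arm with a two-finger parallel gripper is mounted at the origin on the work surface. World frame = base frame: x ahead of the robot, y to its left, z up, the work surface at z = 0. Lengths are in mm, angles in rad, forces in N, time in s.
With the tool pointing down it reaches from about 350 to 775 mm from the base axis. Payload 7.3 kg.
Tool frame: the origin (TCP) lies on the centre line of the jaws, within the pads' length; the fingertips stand 17 mm ahead of it and the grasp point (between the pads) lies 2 mm behind it; z points along the fingers, y is the line along which they close (so a half turn about z gives the same grasp; the last joint's range is limited). The gripper opens to 92 mm and grips with 3 to 60 N. Pads are 19 mm wide; open, the fingers measure 130 mm over their backs; the gripper's body (75 mm by 190 mm) begins 47 mm behind the grasp point.
Start: joints at [1.001, 0.342, 1.524, -0, 1.275, -0.146], TCP at [215.882, 478.579, 243.741] pointing down, gripper open.
Joint ranges: [-2.53, 2.53], [-0.77, 2.02], [0.04, 2.7], [-1, 4.14], [0.28, 2.66], [-3.11, 3.11]. Speed limits (rad/s): [2.57, 2.57, 3.14, 3.14, 3.14, 3.14].

## Interface

Orientations are given as [roll, pitch, yaw] about the fixed x, y, z axes, in that order (R = Rz(yaw) Ry(pitch) Rx(roll)).
In Python, from plant import bot gives the robot as it stands. The module is installed in compiled form; this text tells all that it offers.
- The arm moves only by the shell command python3 -m pendant 'ROWS'. ROWS is JSON, a list of rows, each a list of 3 entries, a list of its own where there are three numbers: the shift along the world's x, y, z as a fraction of full scale, then the turn, a rotation vector about the world's x, y, z as a fraction of full scale, then the opening, from -1 (shut) to 1 (fully open), so that 0 is half open. In form: [[[tx, ty, tz], [rx, ry, rz], claw], ...]. A call has exactly 10 rows; each row shifts and turns the commanded pose from where the row before left it; what a row does not reach is not made up. Full scale, the value 1, is 30 mm for a shift and 0.12 rad for a turn. A row lasts 1/12 s, in which the tool goes at most 41.7 mm and 7.16 degrees, less where a joint would pass 70% of its speed; a pose out of reach is approached as far as the arm can. A call with a number of a shift or a turn outside -1 to 1 is refused whole. A call with a gripper value outside its range is refused whole. The fingers move at their own pace and stop on an object; the grip force is fixed at half the most. Time passes only in rows, so rows that do not move let the fingers close, or fill a call up. It gives the time, the measured TCP pose, the force, the opening and the grip force at its end, in the units of the state.
- bot.get_obs(): the state, without advancing time (a new reading comes with each control period).
- bot.capture(name): name is "scene" or "side" or "wrist"; returns the picture (480x640x3 uint8, blue, green, red); there is no depth.
- bot.camera_params(name): a dict with "fovy" (degrees; the focal length in pixels is half the picture's height over the tangent of half this angle, whatever the lens; pixels are square), "cx", "cy" (the principal point, pixels), "camera_from_world" (4x4, takes a point from world to camera coordinates). Camera axes: x right, y down, z forward; pixel columns grow to the right and rows downward; lengths in mm; the calibration is good to about 2 mm. A picture is of the moment at which its call begins: read the wrist's pose just before it. camera_params takes no time and is no camera call; for the wrist camera it gives the pose at the moment of the call.
- bot.close_job(): hands the job in; it is judged then, once.
The state is a dict: "time": time; "joint_positions": joint angles; "dq": joint speeds; "tau": joint torques, N m; "tool_pos": TCP position; "tcp_rot": TCP orientation; "contact_force": force on the tool from outside, world axes, zero at the start; "moment": the same for the moment, N m; "grip_width": finger opening in mm; "finger_force": force on a finger pad.
Only numpy, scipy, OpenCV 4.12 (cv2) and the standard library are available. Lean on these libraries where they do the work, as an engineer would, in place of code of your own. Each camera call takes 0.05 s, during which the arm holds its last target. There are 200 camera calls.

## Working session

There is one attempt and no reset: what is moved stays moved. The work goes in short steps, Python scripts to look and compute and a shell command to move; the robot and the scene stay as the last step left them, time stands still between calls to the robot, and variables do not carry over. Pictures are saved under pics/ and viewed, at most 10 in all, crops included, and the job is handed in when it is done.

```bash
mkdir -p pics
cat > h.py <<'E'
import numpy as np, cv2
from plant import bot
def cam(n):
    p=bot.camera_params(n); f=240/np.tan(np.radians(p['fovy'])/2); return p,f,np.array(p['camera_from_world'])
def ray(n,u,v):
    p,f,T=cam(n); R,t=T[:3,:3],T[:3,3]
    return -R.T@t, R.T@np.array([(u-p['cx'])/f,(v-p['cy'])/f,1])
def onz(n,u,v,z):
    o,d=ray(n,u,v); return o+d*(z-o[2])/d[2]
def proj(n,P):
    p,f,T=cam(n); c=T[:3,:3]@np.array(P,float)+T[:3,3]; return np.array([f*c[0]/c[2]+p['cx'],f*c[1]/c[2]+p['cy']])
E
python3 - <<'E'
from h import *
a=bot.capture('scene');b=bot.capture('side')
cv2.imwrite('pics/scene.png',a);cv2.imwrite('pics/side.png',b)
for n in('scene','side'):
    p,f,T=cam(n);print(n,p['cx'],p['cy'],f,-T[:3,:3].T@T[:3,3],T[2,:3])
o=bot.get_obs();print(o['time'],o['tool_pos'],o['tcp_rot'],o['grip_width'])
E
```

```text
scene 319.5856194015643 237.2167580636327 559.6971967523967 [ 888.71941317  668.27304772 1199.33442777] [-0.31286613 -0.49794072 -0.80880766]
side 318.80462548285874 237.81359186949769 566.3367980280563 [  20.63117007 -782.16795604 1009.64154043] [ 0.32636718  0.60118583 -0.72942447]
0.1 [215.68557322 478.29531315 243.1434972 ] [-3.14028310e+00 -1.92839432e-04  2.71778462e+00] 91.58820796002819
```

View pics/scene.png

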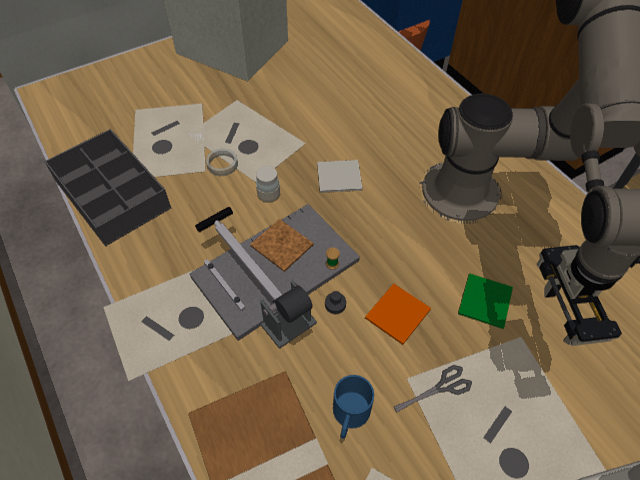

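View pics/side.png

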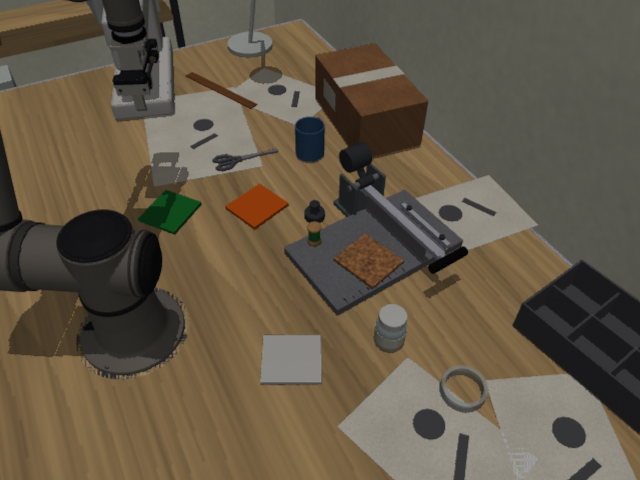

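The scene view shows the trimmer, with the black cross bar at about (214,219) in scene and (448,260) in side. The tile-like things in scene are cork (282,244), green (485,300), orange (398,313) and white (340,176). The cork one fits: it has the cork texture and is the only one on the bed. I'll confirm it in a crop while measuring.

```bash
cat > m.py <<'E'
from h import *
def cork(img,lo=(0,90,60),hi=(16,210,255),roi=None):
    hsv=cv2.cvtColor(img,cv2.COLOR_BGR2HSV);m=cv2.inRange(hsv,lo,hi)
    k=np.zeros_like(m);x,y,w,h=roi;k[y:y+h,x:x+w]=255;m&=k
    m=cv2.morphologyEx(m,cv2.MORPH_CLOSE,np.ones((5,5)));m=cv2.morphologyEx(m,cv2.MORPH_OPEN,np.ones((5,5)))
    c=max(cv2.findContours(m,0,2)[0],key=cv2.contourArea);return c
def rect(n,c,z):
    P=np.array([onz(n,*p[0],z)[:2] for p in c],np.float32)
    return cv2.minAreaRect(P)
E
python3 - <<'E'
from m import *
a=cv2.imread('pics/scene.png');b=cv2.imread('pics/side.png')
for n,i,roi in(('scene',a,(245,210,72,65)),('side',b,(328,225,82,65))):
    c=cork(i,roi=roi);print(n,rect(n,c,32),cv2.contourArea(c))
    cv2.drawContours(i,[c],-1,(255,0,0),1)
def tri(u,v):
    A=[];B=[]
    for n,q in(('scene',u),('side',v)):
        o,d=ray(n,*q);d/=np.linalg.norm(d);M=np.eye(3)-np.outer(d,d);A.append(M);B.append(M@o)
    return np.linalg.solve(sum(A),sum(B))
print('bar',tri((214.5,219),(448.5,259.5)),onz('scene',214.5,219,84),onz('side',448.5,259.5,84))
print('barends',onz('scene',197,226,84),onz('scene',232,211,84),onz('side',430,268,84),onz('side',467,250,84))
print('bed scene',[onz('scene',*q,22)[:2].round() for q in((306,207),(359,258),(192,273),(237,332))])
print('bed side',[onz('side',*q,22)[:2].round() for q in((286,252),(337,306),(462,240))])
print('gauge',[onz('scene',*q,36)[:2].round() for q in((207,263),(241,307))],[onz('side',*q,36)[:2].round() for q in((405,205),(447,240))])
print('spool',onz('scene',333,264,22),'jar',onz('scene',268,196,0))
A=cv2.resize(a[190:350,180:380],None,fx=4,fy=4)[:600];B=cv2.resize(b[130:320,270:480],None,fx=3,fy=3)
cv2.imwrite('pics/c1.png',A[:, :800]);cv2.imwrite('pics/c2.png',B)
E
```

```text
scene ((531.4591674804688, -83.67652893066406), (113.05870056152344, 123.64583587646484), 17.328706741333008) 1654.5
side ((525.8499145507812, -88.82121276855469), (113.9407730102539, 123.01560974121094), 17.269052505493164) 1857.5
bar [ 653.35158194 -206.35829115   82.64304883] [ 653.30309377 -204.98852312   84.        ] [ 652.85134018 -207.36432444   84.        ]
barends [ 700.07001178 -207.66621703   84.        ] [ 604.18087249 -205.18621252   84.        ] [ 603.16499875 -208.27673487   84.        ] [ 705.79479838 -204.07067208   84.        ]
bed scene [array([ 412., -162.]), array([382.,  51.]), array([ 761., -129.]), array([739.,  74.])]
bed side [array([373.,  28.]), array([ 402., -164.]), array([ 761., -134.])]
gauge [array([ 719., -127.]), array([703.,  28.])] [array([699.,  19.]), array([ 720., -127.])]
spool [448.29591598  31.87261744  22.        ] jar [ 472.92061551 -266.73231394    0.        ]
```

View pics/c1.png

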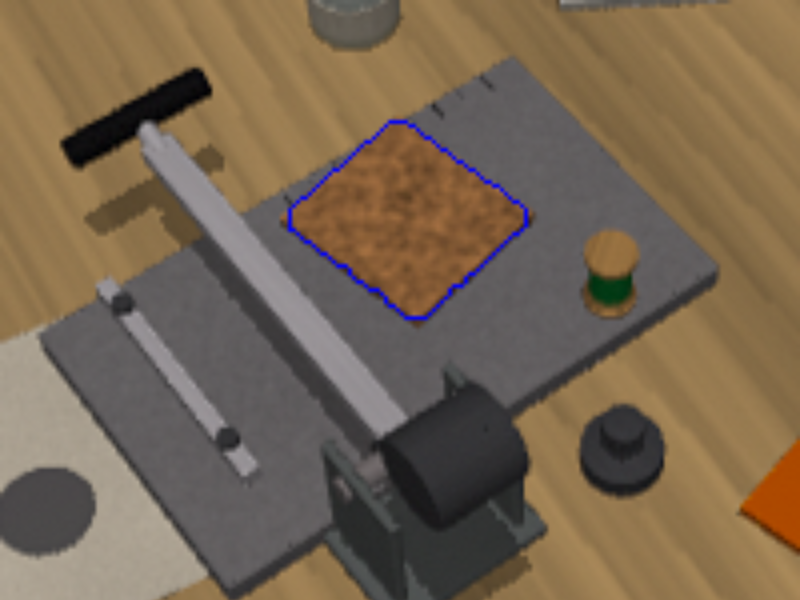

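View pics/c2.png

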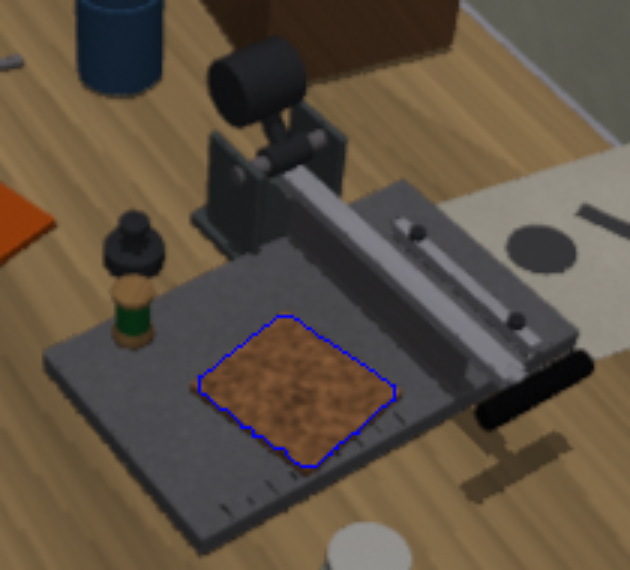

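The cork tile is confirmed on the bed at about (528,-86), turned about 0.18 rad from the trimmer. Triangulation puts the bar at (653,-206,83), against the given 84 mm height. The trimmer's yaw is about 0.115. I'm moving now, fingers shut.

```bash
python3 -m pendant '[[[0.55,-1,0.1],[0,0,-0.86],-1],[[0.55,-1,0.1],[0,0,-0.86],-1],[[0.55,-1,0.1],[0,0,-0.86],-1],[[0.55,-1,0.1],[0,0,-0.86],-1],[[0.55,-1,0.1],[0,0,-0.86],-1],[[0.55,-1,0.1],[0,0,-0.86],-1],[[0.55,-1,0.1],[0,0,-0.86],-1],[[0.55,-1,0.1],[0,0,-0.86],-1],[[0.55,-1,0.1],[0,0,-0.86],-1],[[0.55,-1,0.1],[0,0,-0.86],-1]]'; python3 -m pendant '[[[0.5,-1,0.1],[0.65,0.075,0],-1],[[0.5,-1,0.1],[0.65,0.075,0],-1],[[0.5,-1,0.1],[0.65,0.075,0],-1],[[0.5,-1,0.1],[0.65,0.075,0],-1],[[0.5,-1,0.1],[0.65,0.075,0],-1],[[0.5,-1,0.1],[0.65,0.075,0],-1],[[0.5,-1,0.1],[0.65,0.075,0],-1],[[0.5,-1,0.1],[0.65,0.075,0],-1],[[0.5,-1,0.1],[0.65,0.075,0],-1],[[0.5,-1,0.1],[0.65,0.075,0],-1]]'; python3 -c "
from h import *
o=bot.get_obs();print(o['joint_positions'])
print('tape',onz('scene',222,162,12),onz('side',464,388,12))"
```

```text
time: 0.93
tool_pos: [381.1, 177.0, 273.8]
tcp_rot: [-3.141, 0.0, 1.681]
contact_force: [1.2, 0.7, 0.4]
grip_width: 29.8
finger_force: 0.0
time: 1.77
tool_pos: [531.1, -123.5, 303.7]
tcp_rot: [3.141, -0.789, 1.686]
contact_force: [0.9, 0.2, 0.7]
grip_width: 0.3
finger_force: 0.0
[-0.66181848  0.59443718  1.19136454  0.56789991  1.91233232 -0.73787789]
tape [ 529.11913382 -440.33634005   12.        ] [ 527.48028324 -442.97943695   12.        ]
```

```bash
python3 -m pendant '[[[0.44,-0.69,-0.48],[0,0,0],-1],[[0.44,-0.69,-0.48],[0,0,0],-1],[[0.44,-0.69,-0.48],[0,0,0],-1],[[0.44,-0.69,-0.48],[0,0,0],-1],[[0.44,-0.69,-0.48],[0,0,0],-1],[[0.44,-0.69,-0.48],[0,0,0],-1],[[0.44,-0.69,-0.48],[0,0,0],-1],[[0.44,-0.69,-0.48],[0,0,0],-1],[[0.44,-0.69,-0.48],[0,0,0],-1],[[0.44,-0.69,-0.48],[0,0,0],-1]]'
python3 - <<'E'
from h import *
print(bot.get_obs()['joint_positions'])
w=bot.capture('wrist');print(bot.camera_params('wrist')['camera_from_world'])
s=bot.capture('side')
cv2.imwrite('pics/w1.png',np.hstack([cv2.resize(w,(400,300)),cv2.resize(s,(400,300))]));cv2.imwrite('pics/w1f.png',w)
E
```

```text
time: 2.6
tool_pos: [660.1, -323.9, 162.4]
tcp_rot: [-3.14, -0.788, 1.682]
contact_force: [1.6, -0.3, 0.3]
grip_width: 0.3
finger_force: 0.0
[-0.75231485  1.26967823  0.17451346  0.62826196  2.2455804  -0.60252475]
[[ 9.93814364e-01  1.10954519e-01 -4.70159131e-03 -6.19306141e+02]
 [ 9.28674761e-02 -8.53534470e-01 -5.12693418e-01 -2.30203914e+02]
 [-6.08986218e-02  5.09085458e-01 -8.58558882e-01  4.93485269e+02]
 [ 0.00000000e+00  0.00000000e+00  0.00000000e+00  1.00000000e+00]]
```

View pics/w1.png

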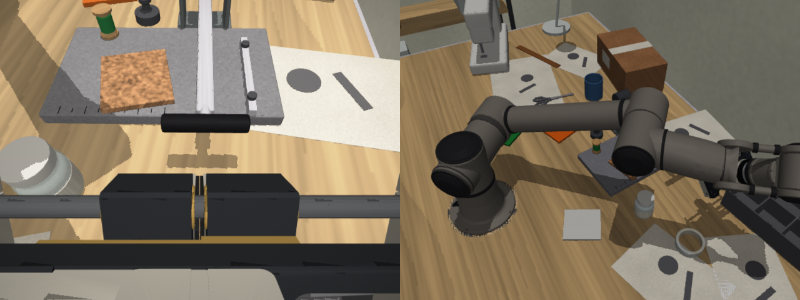

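The wrist view shows the bar at the centre, about (330,197) full-res, with the shut fingers in line with the arm and the cork tile left of it. The path under the bar is clear.

```bash
python3 -m pendant '[[[-0.01,0.3,-0.35],[0,0,0],-1],[[-0.01,0.3,-0.35],[0,0,0],-1],[[-0.01,0.3,-0.35],[0,0,0],-1],[[-0.01,0.3,-0.35],[0,0,0],-1],[[-0.01,0.3,-0.35],[0,0,0],-1],[[-0.01,0.3,-0.35],[0,0,0],-1],[[-0.01,0.3,-0.35],[0,0,0],-1],[[-0.01,0.3,-0.35],[0,0,0],-1],[[-0.01,0.3,-0.35],[0,0,0],-1],[[-0.01,0.3,-0.35],[0,0,0],-1]]'
python3 - <<'E'
from h import *
print(bot.get_obs()['joint_positions'])
# improved bar/trimmer yaw from wrist picture w1f: bar ends & bed front edge
E
```

```text
time: 3.53
tool_pos: [656.4, -231.3, 61.0]
tcp_rot: [3.14, -0.785, 1.687]
contact_force: [-0.3, -0.9, -0.1]
grip_width: 0.5
finger_force: 0.0
[-0.67103263  1.14276259  0.73508475  0.54494839  1.83650467 -0.79844997]
```

```bash
python3 -m pendant '[[[-0.01,0.08,0.35],[0,0,0],-1],[[-0.01,0.08,0.35],[0,0,0],-1],[[-0.01,0.08,0.35],[0,0,0],-1],[[-0.01,0.08,0.35],[0,0,0],-1],[[-0.01,0.08,0.35],[0,0,0],-1],[[-0.01,0.08,0.35],[0,0,0],-1],[[-0.01,0.08,0.35],[0,0,0],-1],[[-0.01,0.14,0.48],[0,0,0],-1],[[-0.01,0.14,0.48],[0,0,0],-1],[[-0.01,0.14,0.48],[0,0,0],-1]]'
python3 - <<'E'
from h import *
w=bot.capture('wrist');s=bot.capture('side')
cv2.imwrite('pics/w2.png',np.hstack([cv2.resize(w,(400,300)),cv2.resize(s[100:340,300:620],(400,300))]))
E
```

```text
time: 4.37
tool_pos: [654.3, -204.5, 179.8]
tcp_rot: [3.137, -0.783, 1.687]
contact_force: [-0.0, -3.5, 0.3]
grip_width: 0.7
finger_force: 1.3
```

View pics/w2.png

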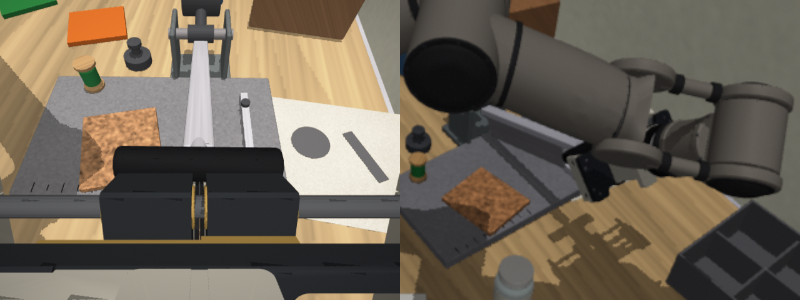

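The bar is up at about φ=0.37 and riding on the fingertips as planned.

```bash
python3 -m pendant '[[[-0.03,0.23,0.41],[0,0,0],-1],[[-0.03,0.23,0.41],[0,0,0],-1],[[-0.03,0.23,0.41],[0,0,0],-1],[[-0.03,0.23,0.41],[0,0,0],-1],[[-0.03,0.23,0.41],[0,0,0],-1],[[-0.03,0.24,0.32],[-0.17,-0.02,0],-1],[[-0.03,0.24,0.32],[-0.17,-0.02,0],-1],[[-0.03,0.24,0.32],[-0.17,-0.02,0],-1],[[-0.03,0.24,0.32],[-0.17,-0.02,0],-1],[[-0.03,0.24,0.32],[-0.17,-0.02,0],-1]]';  python3 -m pendant '[[[-0.03,0.28,0.25],[-0.2,-0.02,0],-1],[[-0.03,0.28,0.25],[-0.2,-0.02,0],-1],[[-0.03,0.28,0.25],[-0.2,-0.02,0],-1],[[-0.03,0.28,0.25],[-0.2,-0.02,0],-1],[[-0.03,0.28,0.25],[-0.2,-0.02,0],-1],[[-0.03,0.28,0.2],[-0.2,-0.02,0],-1],[[-0.03,0.28,0.2],[-0.2,-0.02,0],-1],[[-0.03,0.28,0.19],[-0.2,-0.02,0],-1],[[-0.03,0.28,0.19],[-0.2,-0.02,0],-1],[[0,0,0],[0,0,0],-1]]'
python3 - <<'E'
from h import *
w=bot.capture('wrist');s=bot.capture('scene')
cv2.imwrite('pics/w3.png',np.hstack([cv2.resize(w,(400,300)),cv2.resize(s[100:370,140:500],(400,300))]))
E
```

```text
time: 5.3
tool_pos: [645.2, -131.8, 287.1]
tcp_rot: [3.14, -0.681, 1.686]
contact_force: [-0.2, -0.2, -0.2]
grip_width: 0.5
finger_force: 0.3
time: 6.13
tool_pos: [637.1, -54.4, 348.9]
tcp_rot: [3.141, -0.464, 1.688]
contact_force: [-0.3, 0.0, 0.7]
grip_width: 0.5
finger_force: 0.0
```

View pics/w3.png

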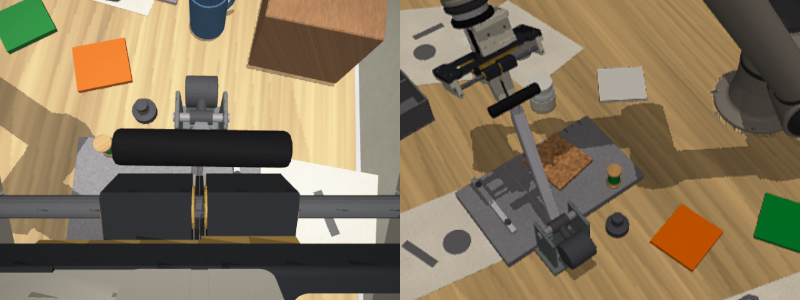

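The arm has passed the balance point and left the fingers, falling open by itself. I'm backing off towards the near side of the tile, tool vertical and fingers partly open as a two-point pusher.

```bash
python3 -m pendant '[[[-0.66,-0.15,-0.33],[-0.385,-0.044,0],0.4],[[-0.66,-0.15,-0.33],[-0.385,-0.044,0],0.4],[[-0.66,-0.15,-0.33],[-0.385,-0.044,0],0.4],[[-0.66,-0.15,-0.33],[-0.385,-0.044,0],0.4],[[-0.66,-0.15,-0.33],[-0.385,-0.044,0],0.4],[[-0.66,-0.15,-0.33],[-0.385,-0.044,0],0.4],[[-0.66,-0.15,-0.33],[-0.385,-0.044,0],0.4],[[-0.66,-0.15,-0.33],[-0.385,-0.044,0],0.4],[[-0.66,-0.15,-0.33],[-0.385,-0.044,0],0.4],[[-0.66,-0.15,-0.33],[-0.385,-0.044,0],0.4]]'; python3 -m pendant '[[[0,0,0],[0,0,0],0.4],[[0,0,0],[0,0,0],0.4],[[0,0,0],[0,0,0],0.4],[[0,0,0],[0,0,0],0.4],[[0,0,0],[0,0,0],0.4],[[0,0,0],[0,0,0],0.4],[[0,0,0],[0,0,0],0.4],[[0,0,0],[0,0,0],0.4],[[0,0,0],[0,0,0],0.4],[[0,0,0],[0,0,0],0.4]]'
python3 - <<'E'
from h import *
w=bot.capture('wrist');s=bot.capture('scene')
cv2.imwrite('pics/w4f.png',w);cv2.imwrite('pics/s4f.png',s)
np.save('T4.npy',cam('wrist')[2])
cv2.imwrite('pics/w4.png',np.hstack([cv2.resize(w,(400,300)),cv2.resize(s[100:370,140:500],(400,300))]))
E
```

```text
time: 7.07
tool_pos: [437.5, -102.7, 246.2]
tcp_rot: [-3.137, -0.001, 1.683]
contact_force: [0.2, -0.5, -0.0]
grip_width: 62.0
finger_force: 0.0
time: 7.9
tool_pos: [439.3, -102.3, 247.8]
tcp_rot: [-3.14, -0.001, 1.684]
contact_force: [0.3, 0.4, 0.5]
grip_width: 64.4
finger_force: 0.0
```

View pics/w4.png

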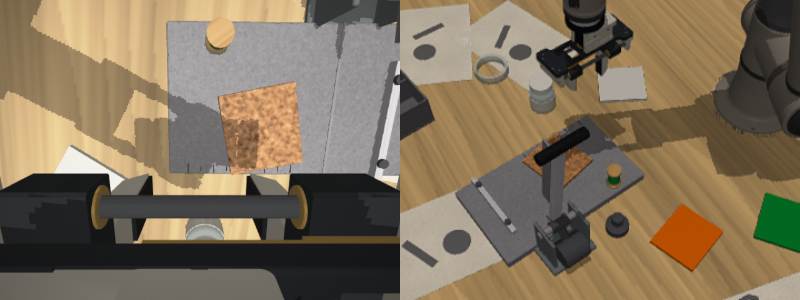

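The arm stands open in the scene view, with the bar high on the hinge side. The wrist view shows the tile at about (260,128)x1.6, the cut line near x=332x1.6 and the gauge at the right edge. The fingers lie along the push direction, so I'll need a quarter turn. First I'll measure the yaw and the tile.

Run:
```python
from m import *
w=cv2.imread('pics/w4f.png')
c=cork(w,roi=(330,120,165,165));print('tile',rect('wrist',c,32))
g=cv2.cvtColor(w,cv2.COLOR_BGR2GRAY).astype(float)
# bed: near edge (left side of bed in picture), cut line, gauge near face
def edges(rows,x0,x1,mode):
    P=[]
    for r in rows:
        d=cv2.GaussianBlur(g[r:r+1,x0:x1],(5,1),0)[0];d=np.diff(d) if mode!='dark' else -d
        P.append((x0+np.argmax(d if mode!='fall' else -d)+(.5 if mode!='dark' else 0),r))
    return P
def fit(n,P,z):
    W=np.array([onz(n,u,v,z)[:2] for u,v in P],np.float32)
    vx,vy,x,y=cv2.fitLine(W,cv2.DIST_HUBER,0,.01,.01).ravel();s=np.sign(vy);d=W-[x,y];res=d[:,0]*vy-d[:,1]*vx
    print('theta',np.arctan2(-vx*s,vy*s),'pt',x,y,'res',np.median(abs(res)))
fit('wrist',edges(range(60,140,3),255,285,'fall'),22)
fit('wrist',edges(range(60,260,3),500,560,'dark'),22)
fit('wrist',edges(range(140,260,3),600,639,'rise'),36)
```

```text
tile ((528.0391845703125, -84.35504913330078), (109.83912658691406, 120.05339813232422), 17.234771728515625)
theta 0.10778542 pt 379.79803 1.9710302 res 0.2117579
theta 0.1010557 pt 625.7869 -28.81195 res 0.2914889
theta 0.10203381 pt 701.9164 -52.819504 res 0.28142083
```

```bash
python3 -m pendant '[[[0,0,0],[0,0,-1],0.4],[[0,0,0],[0,0,-1],0.4],[[0,0,0],[0,0,-1],0.4],[[0,0,0],[0,0,-1],0.4],[[0,0,0],[0,0,-1],0.4],[[0,0,0],[0,0,-1],0.4],[[0,0,0],[0,0,-1],0.4],[[0,0,0],[0,0,-1],0.4],[[0,0,0],[0,0,-1],0.4],[[0,0,0],[0,0,-1],0.4]]'
```

```text
time: 8.83
tool_pos: [439.2, -102.3, 247.9]
tcp_rot: [-3.14, -0.001, 0.478]
contact_force: [-0.2, 0.0, -0.5]
grip_width: 64.0
finger_force: 0.0
```

Gauge face, cut line and bed edge agree on a yaw of 0.103, and the tile measures 110x120 at (528,-84). The push direction is (0.995,0.103), about 121 mm. Finishing the turn and descending.

```bash
python3 -m pendant '[[[0,0.03,-0.63],[0,0,-0.78],0.4],[[0,0.03,-0.63],[0,0,-0.78],0.4],[[0,0.03,-0.63],[0,0,-0.78],0.4],[[0,0.03,-0.63],[0,0,-0.78],0.4],[[0,0.03,-0.63],[0,0,0],0.4],[[0,0.03,-0.63],[0,0,0],0.4],[[0,0.03,-0.63],[0,0,0],0.4],[[0,0.03,-0.63],[0,0,0],0.4],[[0,0.03,-0.63],[0,0,0],0.4],[[0,0.03,-0.63],[0,0,0],0.4]]'; python3 -m pendant '[[[0,0,-0.24],[0,0,0],0.4],[[0,0,-0.25],[0,0,0],0.4],[[0,0,0],[0,0,0],0.4],[[0,0,0],[0,0,0],0.4],[[0,0,0],[0,0,0],0.4],[[0,0,0],[0,0,0],0.4],[[0,0,0],[0,0,0],0.4],[[0,0,0],[0,0,0],0.4],[[0,0,0],[0,0,0],0.4],[[0,0,0],[0,0,0],0.4]]'
python3 - <<'E'
from h import *
w=bot.capture('wrist');s=bot.capture('scene')
cv2.imwrite('pics/w5.png',np.hstack([cv2.resize(w,(400,300)),cv2.resize(s[100:370,140:500],(400,300))]))
E
```

```text
time: 9.67
tool_pos: [439.4, -93.3, 58.1]
tcp_rot: [-3.14, -0.002, 0.109]
contact_force: [0.4, -0.1, 0.2]
grip_width: 64.4
finger_force: 0.0
time: 10.5
tool_pos: [439.3, -93.4, 44.3]
tcp_rot: [-3.14, -0.002, 0.109]
contact_force: [0.4, -0.4, 0.4]
grip_width: 64.5
finger_force: 0.0
```

View pics/w5.png

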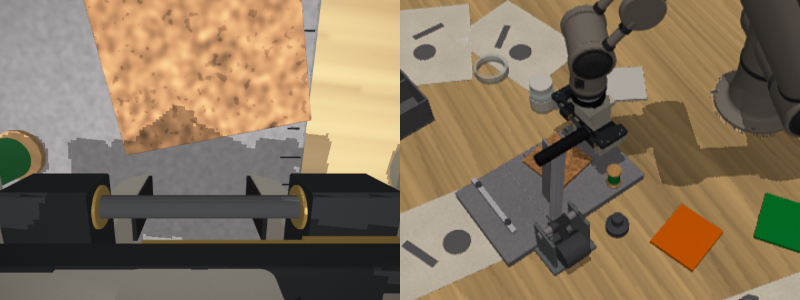

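The fingertips are just short of the tile's near edge, at bed height. The left finger is close to the tile's corner, so I'll narrow the fingers and shift a little right before pushing.

```bash
python3 -m pendant '[[[0.02,-0.09,-0.04],[0,0,-0.05],0],[[0.02,-0.09,0],[0,0,0],0],[[0,0,0],[0,0,0],0],[[0,0,0],[0,0,0],0],[[0.3,0.031,0],[0,0,0],0],[[0.3,0.031,0],[0,0,0],0],[[0.3,0.031,0],[0,0,0],0],[[0.25,0.026,0],[0,0,0],0],[[0.25,0.026,0],[0,0,0],0],[[0.25,0.026,0],[0,0,0],0]]';  python3 -m pendant '[[[0.2,0.021,0],[0,0,0],0],[[0.2,0.021,0],[0,0,0],0],[[0.2,0.021,0],[0,0,0],0],[[0.2,0.021,0],[0,0,0],0],[[0.2,0.021,0],[0,0,0],0],[[0.2,0.021,0],[0,0,0],0],[[0.2,0.021,0],[0,0,0],0],[[0.2,0.021,0],[0,0,0],0],[[0.2,0.021,0],[0,0,0],0],[[0,0,0],[0,0,0],0]]'
python3 - <<'E'
from h import *
w=bot.capture('wrist');s=bot.capture('scene')
cv2.imwrite('pics/w6f.png',w)
cv2.imwrite('pics/w6.png',np.hstack([cv2.resize(w,(400,300)),cv2.resize(s[160:340,180:420],(400,300))]))
E
```

```text
time: 11.43
tool_pos: [490.6, -93.3, 42.8]
tcp_rot: [-3.14, -0.001, 0.104]
contact_force: [-1.3, 0.4, -0.2]
grip_width: 46.1
finger_force: 0.6
time: 12.27
tool_pos: [545.3, -88.0, 43.0]
tcp_rot: [-3.14, -0.003, 0.103]
contact_force: [0.3, -0.7, 0.2]
grip_width: 45.8
finger_force: 0.0
```

View pics/w6.png

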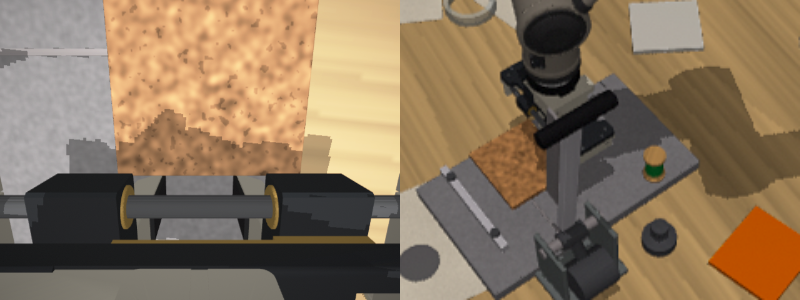

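The tile is now square against both fingers (near edge level in the wrist view), and the gauge is still ahead. Continuing, then checking by numbers.

```bash
python3 -m pendant '[[[0.2,0.021,0],[0,0,0],0],[[0.2,0.021,0],[0,0,0],0],[[0.2,0.021,0],[0,0,0],0],[[0.2,0.021,0],[0,0,0],0],[[0.2,0.021,0],[0,0,0],0],[[0.05,0.005,0],[0,0,0],0],[[0.05,0.005,0],[0,0,0],0],[[0,0,0],[0,0,0],0],[[0,0,0],[0,0,0],0],[[0,0,0],[0,0,0],0]]'
cat > gap.py <<'E'
from m import *
p=np.array([.9947,.1028]);u=np.array([-.1028,.9947])
for n in('scene','side'):
    s=bot.capture(n);cv2.imwrite(f'pics/g_{n}_{bot.get_obs()["time"]:.2f}.png',s)
    hsv=cv2.cvtColor(s,cv2.COLOR_BGR2HSV).astype(int)
    out=[]
    for du in(-190,-165,-145,-125,-100):
        t=np.arange(655,715,.25)
        px=np.array([proj(n,[*(p*a+u*du),32]) for a in t],np.float32)
        S=cv2.remap(hsv[:,:,1].astype(np.float32),px[:,0].reshape(1,-1),px[:,1].reshape(1,-1),1)[0]
        k=np.where(S>85)[0]; out.append(t[k[-1]] if len(k) else None)
    print(n,out)
o=bot.get_obs();print(o['time'],np.array(o['tool_pos'])[:2]@p,o['contact_force'])
E
python3 gap.py
```

```text
time: 13.2
tool_pos: [576.9, -84.5, 42.9]
tcp_rot: [-3.14, -0.001, 0.103]
contact_force: [-0.8, -0.6, 0.0]
grip_width: 46.1
finger_force: 0.0
scene [np.float64(689.75), np.float64(688.5), np.float64(688.75), np.float64(689.0), np.float64(688.75)]
side [np.float64(684.0), np.float64(684.0), np.float64(684.0), np.float64(683.5), np.float64(684.25)]
13.3 565.1080295743187 [ 0.96362026 -0.27388074 -0.29401242]
```

```bash
python3 -m pendant '[[[0.033,0.003,0],[0,0,0],0],[[0.033,0.003,0],[0,0,0],0],[[0.033,0.003,0],[0,0,0],0],[[0.033,0.003,0],[0,0,0],0],[[0.033,0.003,0],[0,0,0],0],[[0.033,0.003,0],[0,0,0],0],[[0.033,0.003,0],[0,0,0],0],[[0,0,0],[0,0,0],0],[[0,0,0],[0,0,0],0],[[0,0,0],[0,0,0],0]]'; python3 -m pendant '[[[0.033,0.003,0],[0,0,0],0],[[0,0,0],[0,0,0],0],[[0,0,0],[0,0,0],0],[[0,0,0],[0,0,0],0],[[0,0,0],[0,0,0],0],[[0,0,0],[0,0,0],0],[[0,0,0],[0,0,0],0],[[0,0,0],[0,0,0],0],[[0,0,0],[0,0,0],0],[[0,0,0],[0,0,0],0]]';python3 gap.py
```

```text
time: 14.13
tool_pos: [583.8, -83.8, 42.9]
tcp_rot: [-3.14, -0.001, 0.103]
contact_force: [-1.4, 0.6, 1.0]
grip_width: 45.9
finger_force: 0.8
time: 14.97
tool_pos: [583.9, -83.8, 42.9]
tcp_rot: [-3.139, 0.001, 0.103]
contact_force: [-5.2, 0.2, 2.9]
grip_width: 45.7
finger_force: 2.6
scene [np.float64(692.25), np.float64(692.75), np.float64(693.0), np.float64(692.75), np.float64(692.5)]
side [np.float64(690.25), np.float64(690.75), np.float64(690.25), np.float64(690.0), np.float64(690.75)]
15.0667 572.1879664508207 [-5.66634319 -1.14463453  2.66459753]
```

Contact with the gauge: the force rose to 5 N and the TCP stopped at the predicted 572-573. A small extra press to seat it, then straight back and up.

```bash
python3 -m pendant '[[[0.02,0.002,0],[0,0,0],0],[[0.02,0.002,0],[0,0,0],0],[[0,0,0],[0,0,0],0],[[0,0,0],[0,0,0],0],[[0,0,0],[0,0,0],0],[[0,0,0],[0,0,0],0],[[0,0,0],[0,0,0],0],[[0,0,0],[0,0,0],0],[[0,0,0],[0,0,0],0],[[0,0,0],[0,0,0],0]]'; python3 -m pendant '[[[-0.05,-0.005,0],[0,0,0],0],[[-0.1,-0.01,0],[0,0,0],0],[[-0.2,-0.021,0],[0,0,0],0],[[-0.3,-0.031,0],[0,0,0],0],[[-0.4,-0.041,0],[0,0,0],0],[[-0.4,-0.041,0],[0,0,0],0],[[-0.4,-0.041,0.3],[0,0,0],0],[[-0.4,-0.041,0.8],[0,0,0],0],[[-0.4,-0.041,0.8],[0,0,0],0],[[-0.4,-0.041,0.8],[0,0,0],0]]'; python3 -m pendant '[[[-0.6,-0.06,0.8],[0,0,0],0],[[-0.6,-0.06,0.8],[0,0,0],0],[[-0.6,-0.06,0.8],[0,0,0],0],[[-0.6,-0.06,0.8],[0,0,0],0],[[-0.2,-0.02,0.8],[0,0,0],0],[[0,0,0.8],[0,0,0],0],[[0,0,0],[0,0,0],0],[[0,0,0],[0,0,0],0],[[0,0,0],[0,0,0],0],[[0,0,0],[0,0,0],0]]'; python3 gap.py
python3 - <<'E'
from m import *
s=bot.capture('scene');d=bot.capture('side')
def hs(n,im):
    # tile vs gauge: saturation/brightness profile along p at several u
    p=np.array([.9947,.1028]);u=np.array([-.1028,.9947]);hsv=cv2.cvtColor(im,cv2.COLOR_BGR2HSV)
    for du in(-185,-160,-138,-110,-92):
        print(n,du,[tuple(int(q) for q in hsv[int(round(y)),int(round(x)),1:]) for x,y in(proj(n,[*(p*a+u*du),33]) for a in np.arange(682,710,2.5))])
hs('scene',s);hs('side',d)
# open bar: black blob near its expected place
print('bar expected',proj('scene',[615,125,388]))
g=cv2.cvtColor(s,cv2.COLOR_BGR2GRAY)
for n,f in(('scene','pics/scene.png'),('scene','pics/s4f.png')):
    pass
a=cv2.imread('pics/s4f.png');print('diff s4 vs now around bar',cv2.absdiff(a,s)[200:275,250:340].mean(), 'now vs w/ g pics',bot.get_obs()['time'])
c=cork(d,roi=(340,180,130,110));print('tile side',rect('side',c,32))
for n,im in(('scene',s),('side',d)):
    m=(cv2.cvtColor(im,cv2.COLOR_BGR2GRAY)<32).astype(np.uint8);k,l,st,ce=cv2.connectedComponentsWithStats(m)
    print(n,[(st[i].tolist(),ce[i].round()) for i in range(1,k) if 150<st[i,4]<1500])
E
```

```text
time: 15.9
tool_pos: [584.0, -83.7, 42.8]
tcp_rot: [-3.139, 0.003, 0.103]
contact_force: [-9.4, -1.0, 6.0]
grip_width: 46.0
finger_force: 4.6
time: 16.73
tool_pos: [493.8, -93.1, 124.6]
tcp_rot: [-3.14, -0.001, 0.103]
contact_force: [0.7, -0.4, 0.6]
grip_width: 45.9
finger_force: 0.0
time: 17.57
tool_pos: [416.1, -100.6, 266.8]
tcp_rot: [-3.139, 0.0, 0.103]
contact_force: [-0.8, -0.8, 0.6]
grip_width: 46.2
finger_force: 0.0
scene [np.float64(692.5), np.float64(692.75), np.float64(693.0), np.float64(692.75), np.float64(692.5)]
side [np.float64(690.25), np.float64(690.75), np.float64(690.25), np.float64(690.0), np.float64(690.75)]
17.6667 403.7084315031193 [0.46045701 0.08785028 0.1178614 ]
scene -185 [(153, 133), (153, 138), (156, 126), (156, 126), (151, 130), (42, 61), (24, 32), (22, 35), (7, 74), (5, 53), (9, 88), (6, 81)]
scene -160 [(154, 126), (153, 117), (159, 127), (155, 151), (156, 144), (10, 171), (7, 156), (6, 158), (6, 158), (5, 152), (12, 84), (8, 99)]
scene -138 [(154, 151), (155, 135), (155, 135), (154, 137), (159, 136), (39, 139), (8, 160), (6, 157), (10, 161), (9, 146)
[... 1209 characters left out ...]
5.726743698120117)
scene [([511, 11, 56, 29, 316], array([531.,  31.])), ([421, 18, 37, 50, 950], array([440.,  42.])), ([299, 46, 43, 36, 1182], array([320.,  64.])), ([446, 64, 54, 65, 916], array([470., 100.])), ([535, 139, 94, 40, 854], array([576., 159.])), ([603, 148, 37, 61, 520], array([623., 180.])), ([486, 190, 51, 33, 1131], array([511., 206.])), ([261, 214, 50, 36, 615], array([285., 231.]))]
side [([267, 53, 12, 19, 155], array([274.,  62.])), ([367, 55, 19, 15, 177], array([376.,  61.])), ([150, 171, 8, 34, 154], array([153., 187.])), ([527, 285, 62, 42, 1030], array([559., 305.])), ([568, 317, 65, 45, 1110], array([603., 339.])), ([612, 351, 28, 29, 336], array([631., 365.]))]
```

The tile's edge meets the gauge evenly in both views, with its angle 0.100 rad matching the trimmer. The open bar is at (285,231), where (288,230) is predicted for the stop. The robot is clear.

```bash
python3 -c "
from plant import bot
print(bot.close_job())"
```

```text
the job is handed in; nothing more can be done
None
```

The job is handed in at about 18 s of the 61 s: the trimmer arm stands open against its stop, the cork tile lies flush against the gauge bar by camera measurement and contact force, and the robot is clear of everything; no verdict was returned.

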